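# Put a spice jar back into the sprung rack beside the salt

### The arm

A 6-joint arm with a two-finger parallel gripper is mounted at the origin on a cart in front of the work surface, level with it; the furniture and walls round the work are solid. World frame = base frame: x ahead of the robot, y to its left, z up, the work surface at z = 0. Lengths are in m, angles in degrees, forces in N, time in s.
With the tool pointing down it reaches from about 0.35 to 0.875 m from the base axis. Payload 4.2 kg.
Tool frame: the origin (TCP) lies midway between the tips of the shut fingers; the grasp point (between the pads) lies 19 mm behind it; z points along the fingers, y is the line along which they close (so a half turn about z gives the same grasp; the last joint's range is limited). The gripper opens to 87 mm and grips with 3 to 60 N. Pads are 19 mm wide; open, the fingers measure 117 mm over their backs; the gripper's body (75 mm by 190 mm) begins 51 mm behind the grasp point.
Start: joints at [87.582, 22.042, 0.453, 0, -68.411, -14.817], TCP at [0.185, 0.597, 0.223] pointing down, gripper open.
Joint ranges: [-179.83, 179.83], [-69.29, 118.12], [-61.27, 80.66], [-181.25, 117.63], [-171.15, -9.14], [-177.46, 177.46]. Speed limits (degrees/s): [159.86, 159.86, 180, 180, 180, 180].

### API

Orientations are given as a 3x3 rotation matrix whose columns are the frame's x, y, z axes.
In Python, from station import r, capture gives the robot as it stands (r), with the cameras as plain functions.
- The arm moves only by the shell command python3 steer.py, which reads ROWS from standard input. ROWS is 1 to 8 rows, parted by a bar, with the numbers parted by spaces; each row has 7 numbers: the opening from 0.0 (shut) to 1.0 (fully open), then dx, dy, dz in normalised numbers (1 is 80 cm), then a rotation vector rx, ry, rz in a scale on which 1.0 is 120 degrees; each row is the pose to reach, as a shift and turn from the pose commanded when the command began, along the tool's axes at that moment; what a row does not reach only later rows make up. A row lasts 1/10 s, in which the tool goes at most 0.05 m and 8.59 degrees, less where a joint would pass 70% of its speed; a pose out of reach is approached as far as the arm can. The fingers move at their own pace and stop on an object; the grip force is fixed at half the most. Time passes only in rows, so rows that do not move let the fingers close. It prints the time, the measured TCP pose, the force, the opening and the grip force at its end. Shift and turn numbers lie between -1 and 1, and a call with a number outside is refused. Input that does not fit is refused with a message, and nothing moves.
- r.sense(): the state, without advancing time (a new reading comes with each control period).
- capture(name): name is "scene" or "top"; returns a dict with "pixels" (420x560x3 uint8, red, green, blue), "z_map" (420x560 float32, m along the optical axis (not along the pixel's ray), 0 where there is no reading), "K" (3x3 intrinsics, pixels), "world_from_camera" (4x4, takes a point from camera to world coordinates). Camera axes: x right, y up, looking along -z (the intrinsics and any distortion apply to the point x, -y, -z); pixel columns grow to the right and rows downward; lengths in m; the calibration is good to about 2 mm. A picture is of the moment at which its call begins.
- r.finish_job(): hands the job in; it is judged then, once.
The state is a dict: "time_s": time; "joints": joint angles; "joint_velocities": joint speeds; "effort": joint torques, N m; "tcp_pos": TCP position; "ee_rot": TCP orientation; "wrist_force": force on the tool from outside, world axes, zero at the start; "moment": the same for the moment, N m; "gripper_width": opening from 0.0 (shut) to 1.0 (fully open); "gripper_force": force on a finger pad.
Only numpy, scipy, OpenCV 4.12 (cv2) and the standard library are available. Lean on these libraries where they do the work, as an engineer would, in place of code of your own. Each camera call takes 0.05 s, during which the arm holds its last target. There are 200 camera calls.

### The job

Put the spare spice jar, which stands by itself at the front of the worktop left of the rack, back into the spice rack, directly to the left of the salt shaker (left as the robot sees it): slide the shaker and what stands right of it along the rack to part the row, without lifting any of the row out or tipping it over, and stand the jar in the gap. Then push the sprung bookend up again until the row stands without gaps and the pad's spring is pressed in about half way, not bottomed, without ever squeezing the row hard; leave the other things on the worktop alone.

Things in the scene. Friction and masses are not known exactly. Their poses are not given: they have to be found in the camera images.
- rack: wooden spice rack (mm) fixed to the worktop, 312 long along its y axis: floor 6 thick between two rails 24 tall (outer width 66, inner 50). Origin on the worktop on the row's middle line (x = 0). +y is the left end as the robot sees it: an end wall 75 tall, inner face at y = +120. Sprung bookend at the right end; a 16 high cross bar ends the rack at y = -182. The row stands on the floor, z = 6
- bookend (a joint): slide of the bookend carriage along the rack, in m: 0 = inmost, grows as it moves to the rack's -y (away from the row), stops hard at 0.065. It stays where it is left; about 10 N of friction must be overcome to slide it. A wooden upright 44 wide, 14 thick, top at z = 90; moved by pushing it, or by pushing the row against it
- pad (a joint): travel of the bookend's sprung pad, in m: 0 = spring relaxed, grows as the row presses it towards the carriage, 0.008 = bottomed. Spring 1000 N/m, so 8 N when bottomed, less than the carriage's friction: the carriage stays put while the pad springs back (it kicks a thing over if let go suddenly: ease off first). With five things in the row without any gap, bookend + pad = 0.034
- push_face (a point): middle of the flat outer face of the bookend carriage (the side away from the row), 70 above the worktop; push there along the rack's +y to close the row. 34 mm from the relaxed pad's face
- pad_face (a point): middle of the pad's face that meets the row (pad 42 wide, from z = 30 to z = 88); at y = -70 - bookend - pad (mm) in the rack's frame
- salt_shaker: glass salt shaker (mm) with a domed metal cap, 44 dia. up to 70 high, then a cap 34 dia. up to 90; stands in the row (second, third or fourth from the left), always with a spice jar on its left; origin at the centre of its underside, z up
- spare_jar: the spare jar: spice jar (mm) of glass with a screw lid, 45 dia. (lid, top 20 mm) and 44 dia. (body) x 106 tall; origin at the centre of its underside, z up its axis; it stands by itself on the worktop left of the rack
- row_jar_a: spice jar (mm) of glass with a screw lid, 45 dia. (lid, top 20 mm) and 44 dia. (body) x 106 tall; origin at the centre of its underside, z up its axis; leftmost of the row
- row_jar_b: spice jar (mm) of glass with a screw lid, 45 dia. (lid, top 20 mm) and 44 dia. (body) x 106 tall; origin at the centre of its underside, z up its axis; stands in the row, place varies
- row_jar_c: spice jar (mm) of glass with a screw lid, 45 dia. (lid, top 20 mm) and 44 dia. (body) x 106 tall; origin at the centre of its underside, z up its axis; stands in the row, place varies
- espresso_cup: small cup, bystander, 61x86x51; origin under its centre
- fish_tin: flat tin, bystander, 63x105x24; origin under its centre
- tea_light: tea light, bystander, 38 dia. x 15; origin under its centre

How it is judged (in metres and radians):
On the way, in this order (a step that is already met when the one before it is completed fails the run):
1. the row is parted: the bookend has been slid back at least 30 mm from its inmost place (value of joint bookend above 0.03 m), for 0.1 s.
2. the spare jar stands upright on the floor of the rack, in the row (x of spare_jar in the frame of rack between -0.008 and 0.008 m and z of spare_jar in the frame of rack below 0.011 m and angle between spare_jar's own z axis and vertical below 0.12 rad and y of spare_jar in the frame of rack between -0.1 and 0.11 m), for 0.2 s.
At the end, for the whole second after the job is handed in: The spare jar stands in the row directly left of the salt shaker (each within 12 mm of its place in a closed row of five); all five stand on the rack's floor within 8 mm of its middle line and upright within 0.12 rad; the bookend reads under 32.5 mm and its pad is pressed in by 2.5 to 7.6 mm (of 8) (((y of spare_jar in the frame of rack between 0.0405 and 0.0645 m and y of salt_shaker in the frame of rack between -0.0045 and 0.0195 m) or (y of spare_jar in the frame of rack between -0.0045 and 0.0195 m and y of salt_shaker in the frame of rack between -0.0495 and -0.0255 m) or (y of spare_jar in the frame of rack between -0.0495 and -0.0255 m and y of salt_shaker in the frame of rack between -0.0945 and -0.0705 m)) and value of joint pad between 0.0025 and 0.0076 m and value of joint bookend below 0.0325 m and x of spare_jar in the frame of rack between -0.008 and 0.008 m and z of each of spare_jar, salt_shaker, row_jar_a, row_jar_b, row_jar_c in the frame of rack below 0.011 m and angle between each of spare_jar, salt_shaker, row_jar_a, row_jar_b, row_jar_c's own z axis and vertical below 0.12 rad and x of salt_shaker in the frame of rack between -0.008 and 0.008 m and x of row_jar_a in the frame of rack between -0.008 and 0.008 m and x of row_jar_b in the frame of rack between -0.008 and 0.008 m and x of row_jar_c in the frame of rack between -0.008 and 0.008 m and linear speed of spare_jar below 0.02 m/s and contact force between the arm and rack below 0.5 N and contact force between the arm and spare_jar below 0.5 N); the robot touches nothing.
It fails at once if the row is squeezed hard: more than 25 N on the sprung pad (contact force between pad and anything else above 25 N).
It fails at once if a thing of the row is lifted more than 25 mm off the rack's floor (height (world z) of any of salt_shaker, row_jar_a, row_jar_b, row_jar_c above 0.031 m).
It fails at once if a thing of the row or the spare jar is tipped by more than 0.6 rad (angle between any of salt_shaker, row_jar_a, row_jar_b, row_jar_c, spare_jar's own z axis and vertical above 0.6 rad).
It fails at once if a bystander (cup, flat tin, tea light) is moved more than 25 mm (distance of any of espresso_cup, fish_tin, tea_light from where it was at the start of the episode above 0.025 m).
It also fails if it takes over 72 s, if anything falls off the work surface, if the arm or the gripper's body presses on something with over 40 N, if the wrist force passes 120 N, or if a joint passes its speed limit or range.

## Working session

There is one attempt and no reset: what is moved stays moved. The work goes in short steps, Python scripts to look and compute and a shell command to move; the robot and the scene stay as the last step left them, time stands still between calls to the robot, and variables do not carry over. Pictures are saved under pics/ and viewed, at most 13 in all, crops included, and the job is handed in when it is done.

```bash
ls; mkdir -p pics; python3 - <<'E'
from station import r, capture
import cv2,numpy as np
s=r.sense();print(s['time_s'],s['tcp_pos'],s['ee_rot'],s['gripper_width'])
for n in("scene","top"):
    c=capture(n);np.savez(f'/tmp/{n}.npz',**c);cv2.imwrite(f'pics/{n}0.png',c['pixels'][:,:,::-1]);print(c['K'],c['world_from_camera'])
E
```

```text
pics
station.py
steer.py
0.0 [0.18497857 0.59636172 0.22144996] [[ 9.55045406e-01 -2.96459027e-01 -5.63468276e-04]
 [-2.96459548e-01 -9.55043047e-01 -2.12458170e-03]
 [ 9.17149633e-05  2.19611754e-03 -9.99997584e-01]] 1.0006844571983395
[[540.03972602   0.         281.80240783]
 [  0.         540.03972602 202.00908123]
 [  0.           0.           1.        ]] [[ 0.50515299  0.51912818 -0.68943919 -0.50673384]
 [-0.8627933   0.32247654 -0.38935408 -0.55424583]
 [ 0.02020329  0.79152689  0.6108003   0.98104839]
 [ 0.          0.          0.          1.        ]]
[[401.12243514   0.         275.73380742]
 [  0.         401.12243514 204.04272019]
 [  0.           0.           1.        ]] [[ 0.02373973  0.99184022 -0.12525734  0.39784535]
 [-0.9996373   0.02514437  0.00964472  0.02925546]
 [ 0.01271554  0.12498295  0.9920774   1.23646656]
 [ 0.          0.          0.          1.        ]]
```

View pics/scene0.png

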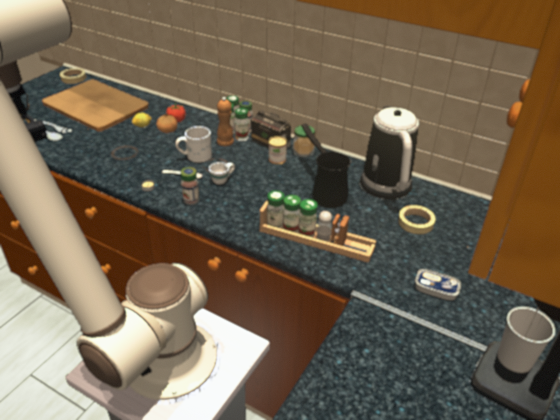

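View pics/top0.png

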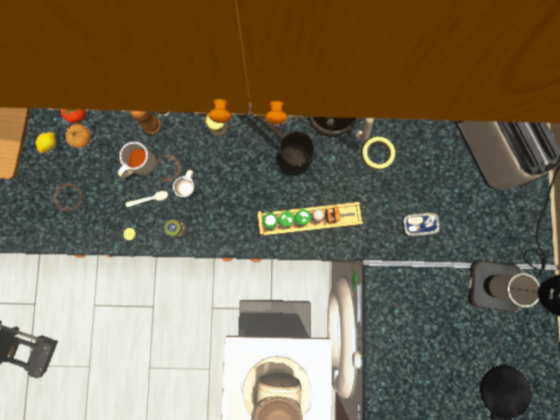

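```bash
cat > h.py <<'E'
import numpy as np,cv2
def cloud(c):
    z=c['z_map'];K=c['K'];v,u=np.mgrid[:z.shape[0],:z.shape[1]]
    p=np.stack([(u-K[0,2])/K[0,0]*z,-(v-K[1,2])/K[1,1]*z,-z],-1)
    T=c['world_from_camera'];return p@T[:3,:3].T+T[:3,3]
def ray(c,u,v,h):
    K=c['K'];T=c['world_from_camera'];d=T[:3,:3]@[(u-K[0,2])/K[0,0],-(v-K[1,2])/K[1,1],-1]
    return T[:3,3]+d*(h-T[2,3])/d[2]
def blobs(c,box,hlo,hhi,Z,amin=12):
    """connected blobs by height band in pixel box; centre by casting centroid ray on plane Z"""
    P=cloud(c);m=((P[...,2]>hlo)&(P[...,2]<hhi)&(c['z_map']>0)).astype('uint8')
    b=np.zeros_like(m);u0,v0,u1,v1=box;b[v0:v1,u0:u1]=m[v0:v1,u0:u1]
    n,l,st,ce=cv2.connectedComponentsWithStats(b)
    for i in range(1,n):
        if st[i,4]>=amin: print(st[i],ce[i].round(1),'ray',ray(c,*ce[i],Z).round(4),'med',np.median(P[l==i],0).round(4))
E
python3 - <<'E'
from h import *
S=dict(np.load('/tmp/scene.npz'));T=dict(np.load('/tmp/top.npz'))
print('top lids');blobs(T,(250,195,370,240),.098,.12,.106)
print('salt/bookend');blobs(T,(250,195,370,240),.08,.097,.09)
print('spare');blobs(T,(150,210,200,250),.095,.12,.106)
P=cloud(T);m=(P[...,2]>.012)&(P[...,2]<.034);b=np.zeros(m.shape,bool);b[195:240,250:370]=1;q=P[m&b][:,:2].astype('float32')
print('rails',cv2.minAreaRect(q),np.median(P[m&b][:,2]))
m=(P[...,2]>.012);q=P[m&b][:,:2].astype('float32');print(cv2.minAreaRect(q))
print('bystanders');blobs(T,(100,150,250,250),.006,.09,.02);blobs(T,(390,200,450,250),.006,.06,.02)
print('scene');blobs(S,(255,180,380,265),.098,.12,.106);blobs(S,(255,180,380,265),.08,.097,.09);blobs(S,(170,160,210,210),.098,.12,.106)
for n,c,b in(('t',T,(240,190,380,245)),('s',S,(250,175,390,270))):
    cv2.imwrite(f'pics/{n}c.png',cv2.resize(c['pixels'][b[1]:b[3],b[0]:b[2],::-1],None,fx=5,fy=5,interpolation=cv2.INTER_CUBIC))
E
python3 - <<'E'
import cv2,numpy as np
a=cv2.imread('pics/tc.png');b=cv2.imread('pics/sc.png')
w=700
cv2.imwrite('pics/both.png',np.vstack([a[:, :w],cv2.resize(b,(w,325))[:325]]))
E
```

```text
top lids
[279 210  32  17 403] [294.3 217.9] ray [ 0.5023 -0.0351  0.106 ] med [ 0.5017 -0.0342  0.1109]
[262 213  16  16 204] [269.4 220.5] ray [0.4932 0.0349 0.106 ] med [0.4929 0.0356 0.1109]
salt/bookend
[334 207   6  15  75] [336.5 213.9] ray [ 0.5184 -0.1574  0.09  ] med [ 0.5183 -0.1585  0.0884]
[312 209  12  12 104] [317.8 214.7] ray [ 0.5147 -0.1034  0.09  ] med [ 0.5141 -0.1036  0.0898]
[327 208   4  15  43] [328.5 214.7] ray [ 0.5156 -0.1344  0.09  ] med [ 0.5149 -0.1355  0.0866]
spare
[164 220  17  16 210] [172.1 227.7] ray [0.4662 0.308  0.106 ] med [0.4658 0.3085 0.1044]
rails ((0.5095614194869995, -0.08861154317855835), (0.06784194707870483, 0.30829986929893494), 7.614502906799316) 0.0224528041885399
((0.4800916016101837, -0.0912640243768692), (0.12716852128505707, 0.31220677495002747), 8.475833892822266)
bystanders
[118 150  37  28 774] [135.9 162.1] ray [0.6708 0.4516 0.02  ] med [0.6661 0.4458 0.0364]
[173 171  21  26 366] [183.7 185. ] ray [0.603 0.301 0.02 ] med [0.6023 0.2996 0.0268]
[138 197  15   6  33] [145.4 199.5] ray [0.5555 0.4151 0.02  ] med [0.5582 0.419
[... 347 characters left out ...]
ed [ 0.5006 -0.4269  0.0204]
scene
[267 191  50  23 569] [291.7 201.8] ray [ 0.4956 -0.0183  0.106 ] med [ 0.4929 -0.02    0.1085]
[320 180  27   6  97] [332.5 181.7] ray [ 0.6572 -0.0612  0.09  ] med [ 0.6582 -0.0603  0.0857]
[267 201  50  19 236] [291.5 210.4] ray [ 0.4814 -0.0265  0.09  ] med [ 0.482  -0.0291  0.0882]
[319 212  13  10  94] [324.9 216.3] ray [ 0.5057 -0.1132  0.09  ] med [ 0.5075 -0.1132  0.0882]
[332 215   7  11  38] [335.2 219.9] ray [ 0.5067 -0.1425  0.09  ] med [ 0.5107 -0.1405  0.0856]
[339 216  10  13  75] [343.5 222. ] ray [ 0.5103 -0.1647  0.09  ] med [ 0.5148 -0.1636  0.0862]
[180 168  16  11 129] [187.7 172.4] ray [0.4586 0.2999 0.106 ] med [0.4619 0.3034 0.1025]
```

View pics/both.png

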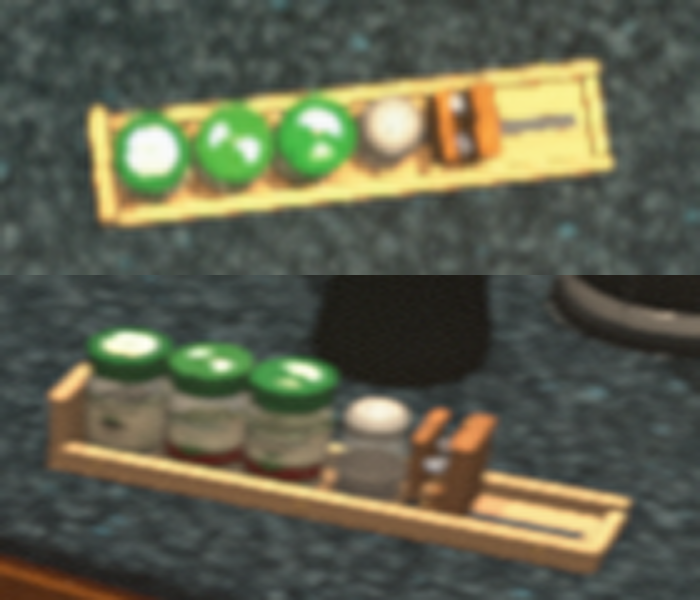

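```bash
python3 - <<'E'
from h import *
T=dict(np.load('/tmp/top.npz'));S=dict(np.load('/tmp/scene.npz'))
P=cloud(T);H=P[...,2];b=np.zeros(H.shape,bool);b[195:240,250:370]=1
hsv=cv2.cvtColor(T['pixels'],cv2.COLOR_RGB2HSV)
wood=b&(hsv[...,0]>8)&(hsv[...,0]<32)&(hsv[...,1]>60)&(hsv[...,2]>90)
v,u=np.nonzero(wood&(H<.034)|(b&(H>.016)&(H<.034)))
q=np.array([ray(T,a,c,.024)[:2] for a,c in zip(u,v)],'float32')
# edges: rail lines by binning along approx axis
a=np.radians(8.5);Y=np.array([-np.sin(a),np.cos(a)]);X=np.array([np.cos(a),np.sin(a)])
O=np.array([.505,-.06]);x=(q-O)@X;y=(q-O)@Y
lo=[];hi=[];yy=[]
for t in np.arange(-.12+.0,.06,.006):
    k=(y>t)&(y<t+.006)
    if k.sum()>3: yy.append(t+.003);lo.append(x[k].min());hi.append(x[k].max())
pl=np.polyfit(yy,lo,1);ph=np.polyfit(yy,hi,1);print('rail fits',pl,ph,'width',ph[1]-pl[1])
print('y extent',np.percentile(y,[0,1,99,100]))
# lids green mask, both views
for n,c,z in(('top',T,.112),('scene',S,.112)):
    hs=cv2.cvtColor(c['pixels'],cv2.COLOR_RGB2HSV);Q=cloud(c)
    g=((abs(Q[...,2]-z)<.004)).astype('uint8') if n=='scene' else (Q[...,2]>.1).astype('uint8')
    box=(250,195,370,240) if n=='top' else (255,180,325,240)
    m=np.zeros_like(g);m[box[1]:box[3],box[0]:box[2]]=g[box[1]:box[3],box[0]:box[2]]
    cs=m*255
    d=cv2.HoughCircles(cv2.GaussianBlur(cv2.resize(cs,None,fx=4,fy=4),(0,0),3),cv2.HOUGH_GRADIENT,1,40,param1=60,param2=12,minRadius=24,maxRadius=42)
    if n=='top' and d is not None:
        for X0,Y0,R in d[0]: 
            w=ray(c,(X0-1.5)/4,(Y0-1.5)/4,z); print(n,w.round(4),R/4,'rackx,y',((w[:2]-O)@X).round(4),((w[:2]-O)@Y).round(4))
w=ray(T,317.8,214.7,.09);print('salt',((w[:2]-O)@X),((w[:2]-O)@Y))
for bx in((334,207,341,223),(326,207,332,224)):
    k=np.zeros(H.shape,bool);k[bx[1]:bx[3],bx[0]:bx[2]]=1;k&=H>.078;vv,uu=np.nonzero(k)
    qq=np.array([ray(T,a_,c_,.09)[:2] for a_,c_ in zip(uu,vv)]);print('upr/pad',((qq-O)@X).min(),((qq-O)@X).max(),((qq-O)@Y).min(),((qq-O)@Y).max())
k=b&(H>.06)&(H<.082);k[:,268:]=0;vv,uu=np.nonzero(k);qq=np.array([ray(T,a_,c_,.075)[:2] for a_,c_ in zip(uu,vv)]);print('wall',len(uu),((qq-O)@X).min(),((qq-O)@X).max(),((qq-O)@Y).min(),((qq-O)@Y).max())
print('spare',ray(T,172.1,227.7,.105))
E
```

```text
rail fits [ 0.00765507 -0.03419362] [-0.05569288  0.0323465 ] width 0.06654011211966125
y extent [-0.18663135 -0.18358777  0.12993483  0.13173724]
top [ 0.4989 -0.0115  0.112 ] 8.025 rackx,y 0.0011 0.0488
top [ 0.5042 -0.0579  0.112 ] 8.05 rackx,y -0.0004 0.0022
top [0.4935 0.0355 0.112 ] 7.95 rackx,y 0.0027 0.0961
salt 0.0032418857503835634 -0.04451184348050953
upr/pad -0.022260940939007264 0.019582082288917828 -0.10547209241435421 -0.08988071694894238
upr/pad -0.021564770491867162 0.019190985337876776 -0.07926372941698069 -0.07109142480738403
wall 85 -0.031140263208026896 0.03375550568580618 0.10541889755601323 0.12873728922036368
spare [0.46625632 0.30812165 0.105     ]
```

```bash
cat >> h.py <<'E'
YAW=np.radians(8.2);RX=np.array([np.cos(YAW),np.sin(YAW),0]);RY=np.array([-np.sin(YAW),np.cos(YAW),0]);RO=np.array([.5045,-.061,0])
def W(x,y,z): return RO+RX*x+RY*y+[0,0,z]
def rk(p): d=np.asarray(p)-RO;return np.array([d@RX,d@RY,d[2]])
def go(s,p):
    from scipy.spatial.transform import Rotation as R
    G=np.column_stack([-RY,-RX,[0,0,-1]]);M=np.array(s['ee_rot'])
    print('tool shift',(M.T@(p-np.array(s['tcp_pos']))).round(4),'rotvec',R.from_matrix(M.T@G).as_rotvec(degrees=True).round(2))
E
python3 - <<'E'
from h import *
from station import r, capture
T=dict(np.load('/tmp/top.npz'));P=cloud(T);q=P[(T['z_map']>0)].reshape(-1,3)
k=(q[:,2]>.118)&(q[:,2]<.4)&(q[:,0]>.42)&(q[:,0]<.66)&(q[:,1]>-.3)&(q[:,1]<.4);print(k.sum(),q[k].min(0) if k.any() else'',q[k].max(0) if k.any() else '')
salt=ray(T,317.8,214.7,.092);print(salt,rk(salt))
s=r.sense();go(s,np.r_[salt[:2],.20])
E
```

```text
29 [ 0.4999378  -0.066591    0.11871048] [0.6592684  0.00552532 0.13724609]
[ 0.51458154 -0.10331207  0.092     ] [ 0.00394355 -0.0433174   0.092     ]
tool shift [0.5222 0.5706 0.0228] rotvec [ 0.1  -0.07 64.56]
```

The rows are not in the units I measure in: shifts go in shares of 80 cm and turns go in shares of 120 degrees. I convert before sending: 0.288 m is 0.36, 0.28 m is 0.35, 64.5 degrees is 0.5375.

```bash
echo '1 0.0438 0.045 0 0 0 0.0667 | 1 0.0875 0.09 0 0 0 0.1333 | 1 0.1313 0.135 0 0 0 0.2 | 1 0.175 0.18 0 0 0 0.2667 | 1 0.2188 0.225 0 0 0 0.3333 | 1 0.2625 0.27 0 0 0 0.4 | 1 0.3063 0.315 0 0 0 0.4667 | 1 0.35 0.36 0 0 0 0.5375' | python3 steer.py
python3 - <<'E'
from h import *
from station import r, capture
go(r.sense(),W(.002,-.0433,.20))
E
```

```text
time_s: 0.9
tcp_pos: [0.3667, 0.2383, 0.2225]
ee_rot: [[0.139, -0.99, -0.0], [-0.99, -0.139, 0.0], [-0.0, 0.0, -1.0]]
wrist_force: [1.2, 0.3, 0.1]
gripper_width: 0.998
gripper_force: 0.0
tool shift [ 0.3588 -0.0972  0.0225] rotvec [ 0.    0.   -0.24]
```

Scaled: 0.359 m is 0.4488, 0.315 m is 0.3938, -0.2 degrees is -0.0017.

```bash
echo '1 0.0563 -0.015 0 0 0 0 | 1 0.1125 -0.03 0 0 0 0 | 1 0.1688 -0.045 0 0 0 0 | 1 0.225 -0.06 0 0 0 0 | 1 0.2813 -0.075 0 0 0 0 | 1 0.3375 -0.0913 0 0 0 0 | 1 0.3938 -0.1063 0.0125 0 0 -0.0017 | 1 0.4488 -0.1213 0.0275 0 0 -0.0017' | python3 steer.py && echo '1 0 0 0 0 0 0 | 1 0 0 0 0 0 0' | python3 steer.py
python3 - <<'E'
from h import *
from station import r, capture
s=r.sense();go(s,W(.002,-.0433,.049));print(rk(s['tcp_pos']))
c=capture('top');np.savez('/tmp/top1.npz',**c)
a=c['pixels'][180:250,230:390,::-1];c=capture('scene');b=c['pixels'][140:280,240:400,::-1]
cv2.imwrite('pics/p1.png',cv2.resize(np.vstack([a,b]),None,fx=2.8,fy=2.8,interpolation=2))
E
```

```text
time_s: 1.7
tcp_pos: [0.5147, -0.1029, 0.2005]
ee_rot: [[0.147, -0.989, 0.001], [-0.989, -0.147, 0.0], [-0.0, -0.001, -1.0]]
wrist_force: [0.5, 0.2, -0.0]
gripper_width: 0.999
gripper_force: 0.0
time_s: 1.9
tcp_pos: [0.5136, -0.102, 0.1994]
ee_rot: [[0.145, -0.989, -0.003], [-0.989, -0.145, 0.0], [-0.0, 0.003, -1.0]]
wrist_force: [-0.5, 0.5, 0.6]
gripper_width: 1.001
gripper_force: 0.0
tool shift [0.0015 0.0008 0.1504] rotvec [0.14 0.02 0.11]
[ 0.00313477 -0.0418418   0.19940224]
```

View pics/p1.png

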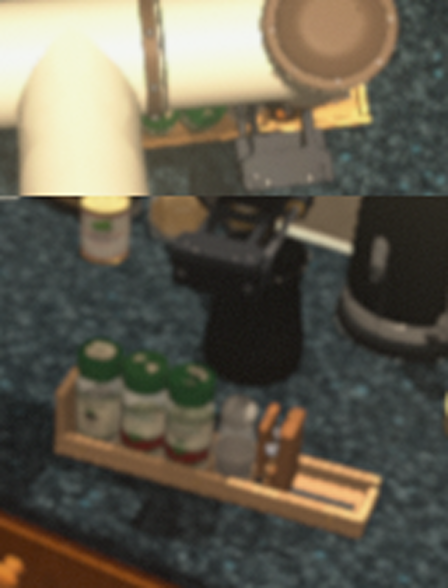

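Scaled: 0.15 m is 0.1875, 0.135 m is 0.1688.

```bash
echo '1 0.0013 0.0013 0.05 0 0 0 | 1 0.0013 0.0013 0.1 0 0 0 | 1 0.0013 0.0013 0.1438 0 0 0 | 1 0.0013 0.0013 0.1688 0 0 0 | 1 0.0013 0.0013 0.1875 0 0 0 | 0.62 0.0013 0.0013 0.1875 0 0 0 | 0.62 0.0013 0.0013 0.1875 0 0 0' | python3 steer.py && echo '0.5 0 0 0 0 0 0 | 0.5 0 0 0 0 0 0 | 0.45 0 0 0 0 0 0 | 0.45 0 0 0 0 0 0 | 0.4 0 0 0 0 0 0 | 0.4 0 0 0 0 0 0 | 0.4 0 0 0 0 0 0' | python3 steer.py
python3 - <<'E'
from h import *
from station import r, capture
s=r.sense();print(rk(s['tcp_pos']),s['wrist_force'],s['moment'])
E
```

```text
time_s: 2.7
tcp_pos: [0.5138, -0.101, 0.0514]
ee_rot: [[0.149, -0.989, 0.001], [-0.989, -0.149, -0.0], [0.0, -0.001, -1.0]]
wrist_force: [1.2, 0.8, -0.2]
gripper_width: 0.894
gripper_force: 0.0
time_s: 3.4
tcp_pos: [0.5136, -0.1021, 0.0507]
ee_rot: [[0.147, -0.989, 0.001], [-0.989, -0.147, -0.0], [0.0, -0.001, -1.0]]
wrist_force: [0.3, 0.7, 0.7]
gripper_width: 0.411
gripper_force: 28.4
[ 0.00309576 -0.04199262  0.05070332] [0.34913618 0.66185234 0.67832605] [ 0.0451003  -0.16629582  0.01379927]
```

```bash
python3 - <<'E'
from h import *
from station import r, capture
c=capture('scene');b=c['pixels'][150:270,240:400,::-1]
cv2.imwrite('pics/p2.png',cv2.resize(b,None,fx=5,fy=5,interpolation=2))
E
```

```text
(no output)
```

View pics/p2.png

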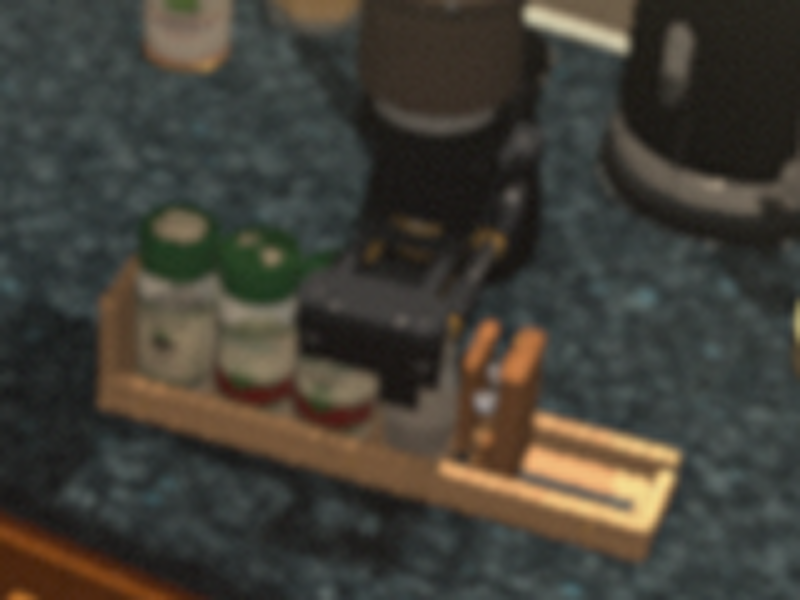

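```bash
python3 - <<'E'
from h import *
from station import r, capture
c=capture('scene');P=cloud(c)
k=(c['z_map']>0);R=(P-RO)@np.column_stack([RX,RY,[0,0,1]])
m=np.zeros(k.shape,bool);m[200:240,300:345]=1
for z0 in np.arange(.01,.10,.01):
    q=R[k&m&(abs(R[...,2]-z0)<.005)&(R[...,0]<-.004)&(R[...,0]>-.06)]
    if len(q):
        f=q[q[:,0]<-.026]; g=q[(q[:,0]>=-.026)&(q[:,1]<-.025)&(q[:,1]>-.08)]
        print(z0.round(2),len(f),f[:,1].min().round(4) if len(f) else'',f[:,1].max().round(4) if len(f) else'',np.median(f[:,0]).round(4) if len(f) else '','|',len(g),g[:,1].min().round(4) if len(g) else'',g[:,1].max().round(4) if len(g) else '')
E
```

```text
0.01 5 -0.0109 0.0026 -0.0306 | 5 -0.0406 -0.0295
0.02 35 -0.0331 0.0066 -0.0298 | 29 -0.0683 -0.0268
0.03 4 -0.0371 -0.0009 -0.0302 | 40 -0.0797 -0.0251
0.04 2 -0.0034 0.0054 -0.0264 | 46 -0.0799 -0.0336
0.05 5 -0.0509 -0.0029 -0.0269 | 42 -0.0797 -0.026
0.06 10 -0.1054 -0.0037 -0.0273 | 32 -0.0793 -0.0318
0.07 2 -0.0047 -0.002 -0.0263 | 11 -0.079 -0.0547
0.08 0    | 11 -0.08 -0.0626
0.09 0    | 8 -0.0797 -0.0757
```

Scaled: 0.02 m is 0.025, 0.017 m is 0.0213.

```bash
echo '0.3 0.005 0 0 0 0 0 | 0.3 0.01 0 0 0 0 0 | 0.3 0.0138 0 0 0 0 0 | 0.3 0.0175 0 0 0 0 0 | 0.3 0.0213 0 0 0 0 0 | 0.3 0.025 0 0 0 0 0 | 0.3 0.025 0 0 0 0 0' | python3 steer.py
python3 - <<'E'
from h import *
from station import r, capture
s=r.sense();print(rk(s['tcp_pos']),s['wrist_force'],s['moment'])
E
```

```text
time_s: 4.2
tcp_pos: [0.5163, -0.1199, 0.0514]
ee_rot: [[0.147, -0.989, 0.001], [-0.989, -0.147, 0.003], [-0.003, -0.001, -1.0]]
wrist_force: [-2.9, 13.2, 8.8]
gripper_width: 0.411
gripper_force: 30.4
[ 0.00332515 -0.05994495  0.05143352] [-2.87348762 13.18311969  8.7772615 ] [ 3.85035184  0.85789085 -0.04018694]
```

Scaled: 0.02 m is 0.025, 0.003 m is 0.0038.

```bash
echo '0.3 0.0038 0 0 0 0 0 | 0.3 0.0075 0 0 0 0 0 | 0.3 0.0113 0 0 0 0 0 | 0.3 0.015 0 0 0 0 0 | 0.3 0.0188 0 0 0 0 0 | 0.3 0.0225 0 0 0 0 0 | 0.3 0.025 0 0 0 0 0' | python3 steer.py
python3 - <<'E'
from h import *
from station import r, capture
s=r.sense();print(rk(s['tcp_pos']),s['wrist_force'],s['moment'])
c=capture('scene');b=c['pixels'][150:270,240:400,::-1];np.savez('/tmp/s2.npz',**c)
cv2.imwrite('pics/p3.png',cv2.resize(b,None,fx=5,fy=5,interpolation=2))
E
```

```text
time_s: 4.9
tcp_pos: [0.519, -0.1391, 0.0515]
ee_rot: [[0.147, -0.989, 0.0], [-0.989, -0.147, 0.003], [-0.003, -0.001, -1.0]]
wrist_force: [-3.7, 14.5, 10.7]
gripper_width: 0.415
gripper_force: 30.5
[ 0.00321364 -0.07933382  0.0514537 ] [-3.72234137 14.48754109 10.69546582] [ 4.7981773   0.98485554 -0.02923799]
```

View pics/p3.png

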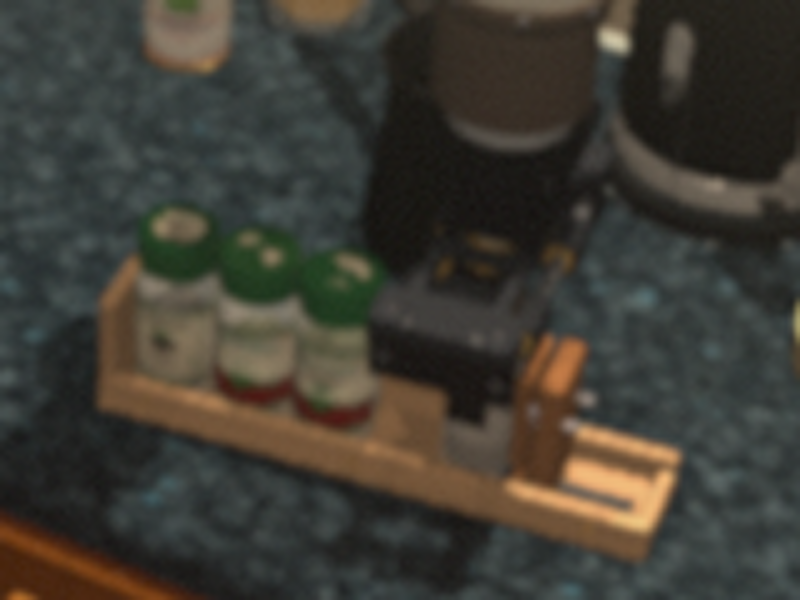

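Scaled: 0.024 m is 0.03, 0.02 m is 0.025.

```bash
echo '0.3 0.005 0 0 0 0 0 | 0.3 0.01 0 0 0 0 0 | 0.3 0.015 0 0 0 0 0 | 0.3 0.02 0 0 0 0 0 | 0.3 0.025 0 0 0 0 0 | 0.3 0.03 0 0 0 0 0 | 0.3 0.03 0 0 0 0 0' | python3 steer.py && echo '0.3 -0.0025 0 0 0 0 0 | 0.3 -0.005 0 0 0 0 0 | 0.3 -0.0075 0 0 0 0 0 | 0.3 -0.01 0 0 0 0 0 | 0.3 -0.0131 0 0 0 0 0 | 0.3 -0.0131 0 0 0 0 0' | python3 steer.py
python3 - <<'E'
from h import *
from station import r, capture
s=r.sense();print(rk(s['tcp_pos']),s['wrist_force'],s['moment'])
E
```

```text
time_s: 5.65
tcp_pos: [0.5223, -0.1631, 0.0514]
ee_rot: [[0.147, -0.989, -0.001], [-0.989, -0.147, 0.003], [-0.003, 0.0, -1.0]]
wrist_force: [-3.0, 13.3, 10.3]
gripper_width: 0.416
gripper_force: 30.4
time_s: 6.25
tcp_pos: [0.5213, -0.1552, 0.0506]
ee_rot: [[0.147, -0.989, 0.0], [-0.989, -0.147, -0.0], [0.0, -0.0, -1.0]]
wrist_force: [0.7, 1.7, 2.7]
gripper_width: 0.413
gripper_force: 29.9
[ 0.00314603 -0.09562758  0.05061403] [0.7258716  1.70375239 2.73128335] [ 0.20151137 -0.07025058  0.00307889]
```

Scaled: -0.001 m is -0.0013.

```bash
echo '0.4 -0.0013 0 0 0 0 0 | 0.45 -0.0013 0 0 0 0 0 | 0.5 -0.0013 0 0 0 0 0 | 0.6 -0.0013 0 0 0 0 0 | 0.8 -0.0013 0 0 0 0 0 | 1 -0.0013 0 0 0 0 0 | 1 -0.0013 0 0 0 0 0 | 1 -0.0013 0 0 0 0 0' | python3 steer.py && echo '1 0 0 -0.025 0 0 0 | 1 0 0 -0.0625 0 0 0 | 1 0 0 -0.1125 0 0 0 | 1 0 0 -0.1625 0 0 0 | 1 0 0 -0.1875 0 0 0' | python3 steer.py
python3 - <<'E'
from h import *
from station import r, capture
s=r.sense();go(s,np.array([.4663,.308,.20]));print(rk(s['tcp_pos']))
E
```

```text
time_s: 7.05
tcp_pos: [0.5209, -0.154, 0.0505]
ee_rot: [[0.147, -0.989, -0.0], [-0.989, -0.147, 0.0], [-0.0, 0.0, -1.0]]
wrist_force: [-0.9, -0.0, 0.6]
gripper_width: 0.869
gripper_force: 0.0
time_s: 7.55
tcp_pos: [0.5225, -0.1543, 0.2046]
ee_rot: [[0.148, -0.989, 0.006], [-0.989, -0.148, -0.001], [0.002, -0.006, -1.0]]
wrist_force: [0.4, -0.1, -0.5]
gripper_width: 1.001
gripper_force: 0.0
tool shift [-0.4655 -0.0127  0.0038] rotvec [-0.35 -0.11  0.3 ]
[ 0.00451262 -0.09489927  0.20463059]
```

Scaled: -0.384 m is -0.48, -0.336 m is -0.42.

```bash
echo '1 -0.06 -0.0013 0 0 0 0 | 1 -0.12 -0.0038 0 0 0 0 | 1 -0.18 -0.005 0 0 0 0 | 1 -0.24 -0.0063 0 0 0 0 | 1 -0.3 -0.0088 0 0 0 0 | 1 -0.36 -0.01 0 0 0 0 | 1 -0.42 -0.0113 0 0 0 0 | 1 -0.48 -0.0125 0 0 0 0' | python3 steer.py && echo '1 -0.06 -0.0013 0 0 0 0 | 1 -0.1019 -0.0025 0.0063 0 0 0 | 1 -0.1019 -0.0025 0.0063 0 0 0 | 1 -0.1019 -0.0025 0.0063 0 0 0' | python3 steer.py
python3 - <<'E'
from h import *
from station import r, capture
c=capture('top');s=r.sense();go(s,np.array([.4663,.308,.047]));print(rk(s['tcp_pos']))
blobs(c,(250,195,370,240),.098,.12,.112);blobs(c,(250,195,370,240),.08,.097,.092)
d=capture('scene');cv2.imwrite('pics/p4.png',np.vstack([cv2.resize(c['pixels'][190:250,240:380,::-1],None,fx=4,fy=4,interpolation=2),cv2.resize(d['pixels'][140:220,130:270,::-1],None,fx=4,fy=4,interpolation=2)]))
E
```

```text
time_s: 8.35
tcp_pos: [0.4736, 0.2292, 0.2008]
ee_rot: [[0.148, -0.989, 0.0], [-0.989, -0.148, 0.0], [-0.0, -0.0, -1.0]]
wrist_force: [1.7, -0.4, 0.2]
gripper_width: 0.998
gripper_force: 0.0
time_s: 8.75
tcp_pos: [0.4638, 0.3085, 0.1951]
ee_rot: [[0.149, -0.989, -0.001], [-0.989, -0.149, -0.001], [0.001, 0.001, -1.0]]
wrist_force: [-0.4, -0.1, -0.2]
gripper_width: 1.0
gripper_force: 0.0
tool shift [-0.     -0.0024  0.1483] rotvec [ 0.04 -0.04  0.27]
[0.01255343 0.37073047 0.19530237]
[279 210  32  17 403] [294.3 217.9] ray [ 0.5017 -0.035   0.112 ] med [ 0.5018 -0.0343  0.1107]
[262 213  16  16 206] [269.5 220.5] ray [0.4929 0.0346 0.112 ] med [0.4936 0.0338 0.1109]
[350 205   6  15  76] [352.4 212.1] ray [ 0.5245 -0.2028  0.092 ] med [ 0.5249 -0.2029  0.0885]
[330 207  12  12 109] [335.7 212.7] ray [ 0.5218 -0.1548  0.092 ] med [ 0.5212 -0.1553  0.0899]
[343 206   5  15  45] [344.8 213. ] ray [ 0.5216 -0.1809  0.092 ] med [ 0.522  -0.182   0.0866]
```

View pics/p4.png

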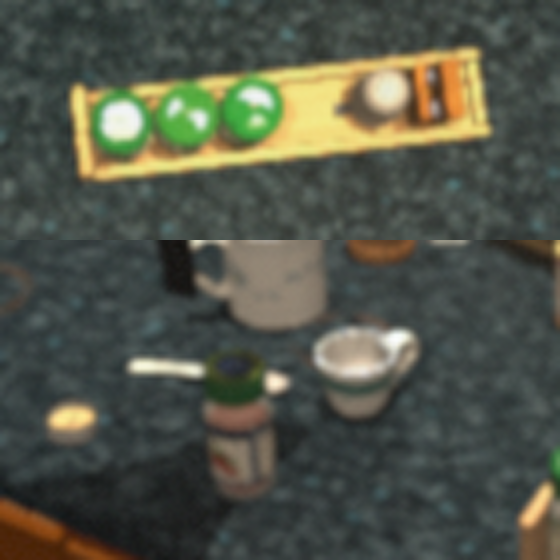

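Scaled: 0.148 m is 0.185, 0.135 m is 0.1688, 0.3 degrees is 0.0025.

```bash
echo '1 0 -0.0025 0.05 0 0 0.0025 | 1 0 -0.0025 0.1 0 0 0.0025 | 1 0 -0.0025 0.1438 0 0 0.0025 | 1 0 -0.0025 0.1688 0 0 0.0025 | 1 0 -0.0025 0.185 0 0 0.0025 | 0.6 0 -0.0025 0.185 0 0 0.0025 | 0.5 0 -0.0025 0.185 0 0 0.0025 | 0.45 0 -0.0025 0.185 0 0 0.0025' | python3 steer.py && echo '0.4 0 0 0 0 0 0 | 0.3 0 0 0 0 0 0 | 0.3 0 0 0 0 0 0 | 0.3 0 0 0 0 0 0 | 0.3 0 0 0 0 0 0' | python3 steer.py
```

```text
time_s: 9.65
tcp_pos: [0.4672, 0.3091, 0.0491]
ee_rot: [[0.142, -0.99, 0.002], [-0.99, -0.142, 0.002], [-0.002, -0.003, -1.0]]
wrist_force: [0.6, 1.1, 0.3]
gripper_width: 0.813
gripper_force: 0.0
time_s: 10.15
tcp_pos: [0.4665, 0.3088, 0.048]
ee_rot: [[0.142, -0.99, 0.001], [-0.99, -0.142, 0.0], [-0.0, -0.001, -1.0]]
wrist_force: [0.7, -0.0, 2.5]
gripper_width: 0.517
gripper_force: 30.0
```

Scaled: -0.145 m is -0.1813, -0.13 m is -0.1625.

```bash
echo '0.3 0 0 -0.025 0 0 0 | 0.3 0 0 -0.0625 0 0 0 | 0.3 0 0 -0.1125 0 0 0 | 0.3 0 0 -0.1625 0 0 0 | 0.3 0 0 -0.1813 0 0 0 | 0.3 0 0 -0.1813 0 0 0' | python3 steer.py
python3 - <<'E'
from h import *
from station import r, capture
c=capture('top');np.savez('/tmp/top5.npz',**c)
for uv,z in (((475/4+240-.4,50/4+190-.4),.024),((488/4+240-.4,135/4+190-.4),.024),((75/4+240,88/4+190),.075),((90/4+240,180/4+190),.075)): print(rk(ray(c,*uv,z)).round(4))
# wood mask width profile in rack frame
hsv=cv2.cvtColor(c['pixels'],cv2.COLOR_RGB2HSV).astype(int)
b=np.zeros(hsv.shape[:2],bool);b[195:240,250:370]=1
w=b&(hsv[...,0]>8)&(hsv[...,0]<32)&(hsv[...,1]>70)&(hsv[...,2]>80)
v,u=np.nonzero(w);q=np.array([rk(ray(c,a,d,.024)) for a,d in zip(u,v)])
out=[]
for t in np.r_[np.arange(-.175,-.15,.005),np.arange(-.07,-.02,.005)]:
    k=(q[:,1]>t)&(q[:,1]<t+.006)
    if k.sum()>5: out.append((t+.003,q[k,0].min(),q[k,0].max()))
out=np.array(out);print(out.round(4));print('mid fit',np.polyfit(out[:,0],out[:,1:].mean(1),1))
s=r.sense();go(s,W(.001,-.0464,.2));print(rk(s['tcp_pos']),rk([.5218,-.1548,0]))
E
```

```text
time_s: 10.75
tcp_pos: [0.4671, 0.3095, 0.1951]
ee_rot: [[0.142, -0.99, 0.004], [-0.99, -0.142, 0.004], [-0.004, -0.004, -1.0]]
wrist_force: [0.8, 0.3, -1.4]
gripper_width: 0.52
gripper_force: 30.0
[ 0.0334 -0.1805  0.024 ]
[-0.0322 -0.1809  0.024 ]
[0.0335 0.1243 0.075 ]
[-0.0342  0.1212  0.075 ]
[[-0.172  -0.0332  0.038 ]
 [-0.167  -0.0355  0.0383]
 [-0.162  -0.0351  0.036 ]
 [-0.157  -0.0344  0.0367]
 [-0.152  -0.034   0.0374]
 [-0.067  -0.033   0.038 ]
 [-0.062  -0.0323  0.0387]
 [-0.057  -0.0346  0.0387]
 [-0.052  -0.0342  0.0367]
 [-0.047  -0.0339  0.0375]
 [-0.042  -0.0331  0.0378]
 [-0.037  -0.0324  0.0385]
 [-0.032  -0.0321  0.0359]
 [-0.027  -0.0343  0.0366]
 [-0.022  -0.0336  0.0373]]
mid fit [0.00458353 0.00226568]
tool shift [ 0.4177  0.0133 -0.0078] rotvec [-0.03  0.08 -0.05]
[0.01467503 0.37128976 0.19276282] [ 0.00374453 -0.09530849  0.        ]
```

Scaled: 0.36 m is 0.45, 0.002 m is 0.0025.

```bash
echo '0.3 0.0563 0.0025 0 0 0 0 | 0.3 0.1125 0.0038 0 0 0 0 | 0.3 0.1688 0.005 0 0 0 0 | 0.3 0.225 0.0075 0 0 0 0 | 0.3 0.2813 0.0088 0 0 0 0 | 0.3 0.3375 0.0113 0 0 0 0 | 0.3 0.3938 0.0125 0 0 0 0 | 0.3 0.45 0.0144 0 0 0 0' | python3 steer.py && echo '0.3 0.0438 0.0013 0 0 0 0 | 0.3 0.0713 0.0013 0 0 0 0 | 0.3 0.0713 0.0013 0 0 0 0 | 0.3 0.0713 0.0013 0 0 0 0 | 0.3 0.0713 0.0013 0 0 0 0' | python3 steer.py
python3 - <<'E'
from h import *
from station import r, capture
s=r.sense();go(s,W(.0018,-.0456,.053));print(rk(s['tcp_pos']))
c=capture('scene');b=c['pixels'][140:260,240:400,::-1]
cv2.imwrite('pics/p5.png',cv2.resize(b,None,fx=4,fy=4,interpolation=2))
E
```

```text
time_s: 11.6
tcp_pos: [0.5045, -0.0513, 0.1902]
ee_rot: [[0.142, -0.99, -0.005], [-0.99, -0.142, -0.0], [-0.0, 0.005, -1.0]]
wrist_force: [0.1, 0.4, -1.3]
gripper_width: 0.519
gripper_force: 30.0
time_s: 12.1
tcp_pos: [0.5124, -0.1054, 0.1914]
ee_rot: [[0.143, -0.99, -0.002], [-0.99, -0.143, 0.0], [-0.001, 0.002, -1.0]]
wrist_force: [-0.1, -0.2, -0.5]
gripper_width: 0.52
gripper_force: 30.0
tool shift [ 0.0006 -0.0006  0.1384] rotvec [ 0.14  0.03 -0.  ]
[ 0.00152342 -0.0450524   0.19135345]
```

View pics/p5.png

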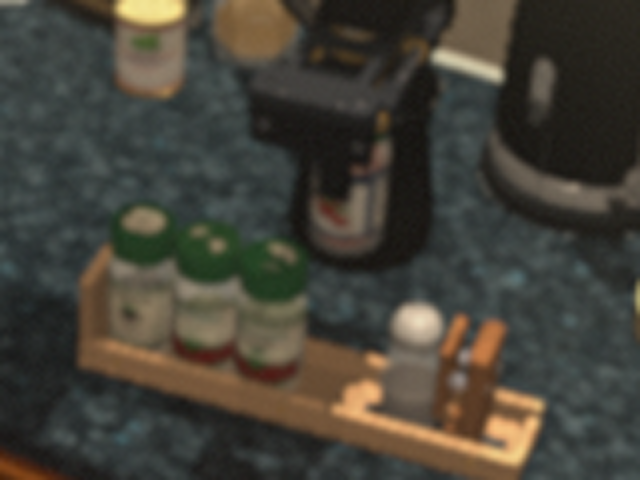

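The rows are not in the units I measure in: shifts go in shares of 80 cm and turns go in shares of 120 degrees. I convert before sending: 0.133 m is 0.1663, 0.128 m is 0.16.

```bash
echo '0.3 0.0006 0 0.0438 0 0 0 | 0.3 0.0006 0 0.0875 0 0 0 | 0.3 0.0006 0 0.1188 0 0 0 | 0.3 0.0006 0 0.1375 0 0 0 | 0.3 0.0006 0 0.15 0 0 0 | 0.3 0.0006 0 0.16 0 0 0 | 0.3 0.0006 0 0.1663 0 0 0 | 0.3 0.0006 0 0.1663 0 0 0' | python3 steer.py && echo '0.3 0 0 0 0 0 0 | 0.3 0 0 0.0025 0 0 0 | 0.3 0 0 0.0025 0 0 0' | python3 steer.py
python3 - <<'E'
from h import *
from station import r, capture
s=r.sense();print(rk(s['tcp_pos']),s['wrist_force'],s['moment'])
E
```

```text
time_s: 12.95
tcp_pos: [0.5132, -0.1063, 0.0594]
ee_rot: [[0.142, -0.99, -0.0], [-0.99, -0.142, 0.0], [-0.0, 0.0, -1.0]]
wrist_force: [-0.4, 0.6, -2.0]
gripper_width: 0.52
gripper_force: 30.0
time_s: 13.25
tcp_pos: [0.5134, -0.1066, 0.0578]
ee_rot: [[0.142, -0.99, 0.001], [-0.99, -0.142, 0.0], [-0.0, -0.001, -1.0]]
wrist_force: [1.0, 0.2, -1.1]
gripper_width: 0.518
gripper_force: 30.0
[ 0.00225963 -0.04638461  0.05781993] [ 0.95439046  0.18226507 -1.07492528] [ 0.02271663 -0.03712197  0.01600332]
```

Scaled: 0.004 m is 0.005, 0.003 m is 0.0038.

```bash
echo '0.3 0 0 0.0025 0 0 0 | 0.3 0 0 0.0038 0 0 0 | 0.3 0 0 0.005 0 0 0 | 0.3 0 0 0.005 0 0 0' | python3 steer.py; echo '0.3 0 0 0.0013 0 0 0 | 0.3 0 0 0.0013 0 0 0' | python3 steer.py
```

```text
time_s: 13.65
tcp_pos: [0.5133, -0.1066, 0.054]
ee_rot: [[0.142, -0.99, 0.0], [-0.99, -0.142, -0.0], [0.0, 0.0, -1.0]]
wrist_force: [-0.3, 0.6, 3.5]
gripper_width: 0.518
gripper_force: 30.0
time_s: 13.85
tcp_pos: [0.5134, -0.1066, 0.0539]
ee_rot: [[0.143, -0.99, 0.0], [-0.99, -0.143, -0.001], [0.001, -0.0, -1.0]]
wrist_force: [-2.3, 0.4, 9.7]
gripper_width: 0.516
gripper_force: 30.0
```

Scaled: -0.001 m is -0.0013.

```bash
echo '0.45 0 0 -0.0013 0 0 0 | 0.53 0 0 -0.0013 0 0 0 | 0.56 0 0 -0.0013 0 0 0 | 0.7 0 0 -0.0013 0 0 0 | 1 0 0 -0.0013 0 0 0 | 1 0 0 -0.0013 0 0 0 | 1 0 0 -0.0013 0 0 0' | python3 steer.py && echo '1 0 0 -0.0188 0 0 0 | 1 0 0 -0.05 0 0 0 | 1 0 0 -0.1 0 0 0 | 1 0 0 -0.15 0 0 0 | 0.5 0 0 -0.175 0 0 0 | 0 0 0 -0.175 0 0 0' | python3 steer.py
python3 - <<'E'
from h import *
from station import r, capture
s=r.sense();go(s,W(.0018,-.18,.055))
c=capture('scene');b=c['pixels'][150:270,240:400,::-1]
cv2.imwrite('pics/p6.png',cv2.resize(b,None,fx=4,fy=4,interpolation=2))
E
```

```text
time_s: 14.55
tcp_pos: [0.5132, -0.1066, 0.0534]
ee_rot: [[0.142, -0.99, -0.0], [-0.99, -0.142, -0.0], [-0.0, 0.0, -1.0]]
wrist_force: [-0.5, -1.3, 0.2]
gripper_width: 0.836
gripper_force: 0.0
time_s: 15.15
tcp_pos: [0.5153, -0.1066, 0.1973]
ee_rot: [[0.143, -0.99, 0.008], [-0.99, -0.143, 0.0], [0.001, -0.008, -1.0]]
wrist_force: [1.1, -0.1, -0.1]
gripper_width: 0.896
gripper_force: 0.0
tool shift [0.1332 0.0035 0.1424] rotvec [-0.46 -0.07 -0.  ]
```

View pics/p6.png

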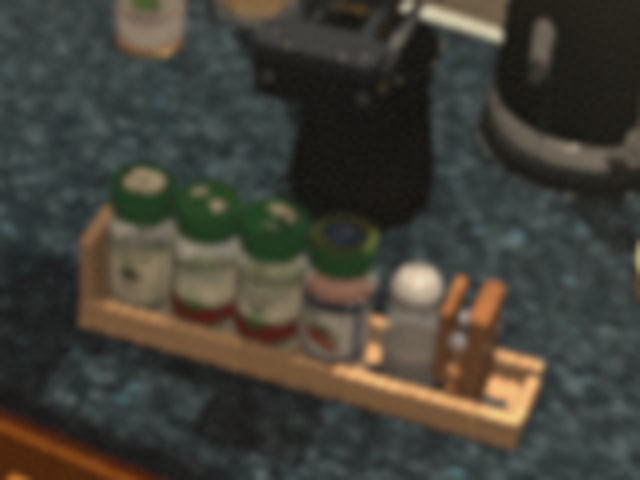

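Scaled: 0.133 m is 0.1663, 0.09 m is 0.1125.

```bash
echo '0 0.0563 0.0013 0 0 0 0 | 0 0.1125 0.0025 0 0 0 0 | 0 0.1663 0.0025 0 0 0 0 | 0 0.1663 0.0025 0 0 0 0 | 0 0.1663 0.0025 0 0 0 0 | 0 0.1663 0.0025 0 0 0 0 | 0 0.1663 0.0025 0 0 0 0' | python3 steer.py
python3 - <<'E'
from h import *
from station import r, capture
s=r.sense();go(s,W(.0018,-.18,.057));print(s['gripper_width'])
E
```

```text
time_s: 15.9
tcp_pos: [0.5299, -0.2374, 0.1931]
ee_rot: [[0.144, -0.99, -0.001], [-0.99, -0.144, 0.0], [-0.0, 0.001, -1.0]]
wrist_force: [-0.1, -0.5, -0.1]
gripper_width: 0.214
gripper_force: 0.0
tool shift [ 0.0019 -0.002   0.1361] rotvec [0.05 0.03 0.05]
0.2138618642532486
```

Scaled: 0.136 m is 0.17, 0.125 m is 0.1563.

```bash
echo '0 0.0025 -0.0025 0.05 0 0 0 | 0 0.0025 -0.0025 0.1 0 0 0 | 0 0.0025 -0.0025 0.1375 0 0 0 | 0 0.0025 -0.0025 0.1563 0 0 0 | 0 0.0025 -0.0025 0.17 0 0 0 | 0 0.0025 -0.0025 0.17 0 0 0' | python3 steer.py; echo '0 -0.005 0 0 0 0 0 | 0 -0.01 0 0 0 0 0 | 0 -0.015 0 0 0 0 0 | 0 -0.0188 0 0 0 0 0 | 0 -0.0225 0 0 0 0 0 | 0 -0.0225 0 0 0 0 0' | python3 steer.py
python3 - <<'E'
from h import *
from station import r, capture
s=r.sense();print(rk(s['tcp_pos']),s['wrist_force'])
E
```

```text
time_s: 16.5
tcp_pos: [0.5317, -0.2392, 0.0564]
ee_rot: [[0.143, -0.99, -0.003], [-0.99, -0.143, 0.001], [-0.001, 0.002, -1.0]]
wrist_force: [0.0, -0.3, 0.2]
gripper_width: 0.004
gripper_force: 0.0
time_s: 17.1
tcp_pos: [0.5304, -0.2236, 0.0584]
ee_rot: [[0.143, -0.99, 0.002], [-0.99, -0.143, -0.002], [0.003, -0.001, -1.0]]
wrist_force: [0.0, -6.3, -0.8]
gripper_width: 0.003
gripper_force: 2.9
[ 0.00247755 -0.16466896  0.05839317] [ 0.0109664  -6.2686983  -0.84035458]
```

Scaled: -0.008 m is -0.01, -0.006 m is -0.0075.

```bash
echo '0 -0.0025 0 0 0 0 0 | 0 -0.005 0 0 0 0 0 | 0 -0.0075 0 0 0 0 0 | 0 -0.01 0 0 0 0 0 | 0 -0.01 0 0 0 0 0' | python3 steer.py; echo '0 -0.0013 0 0 0 0 0 | 0 -0.0025 0 0 0 0 0 | 0 -0.0038 0 0 0 0 0 | 0 -0.005 0 0 0 0 0 | 0 -0.005 0 0 0 0 0' | python3 steer.py
python3 - <<'E'
from h import *
from station import r, capture
s=r.sense();print(rk(s['tcp_pos']),s['wrist_force'])
c=capture('scene');b=c['pixels'][150:270,240:400,::-1]
cv2.imwrite('pics/p7.png',cv2.resize(b,None,fx=4,fy=4,interpolation=2))
E
```

```text
time_s: 17.6
tcp_pos: [0.5295, -0.2167, 0.0584]
ee_rot: [[0.142, -0.99, 0.002], [-0.99, -0.142, -0.003], [0.003, -0.002, -1.0]]
wrist_force: [-0.4, -10.4, -1.4]
gripper_width: 0.007
gripper_force: 5.0
time_s: 18.1
tcp_pos: [0.529, -0.2131, 0.0584]
ee_rot: [[0.142, -0.99, 0.002], [-0.99, -0.142, -0.004], [0.004, -0.002, -1.0]]
wrist_force: [1.3, -11.9, -1.0]
gripper_width: 0.008
gripper_force: 5.6
[ 0.0025283  -0.15400731  0.05843736] [  1.33518094 -11.92960236  -1.0119034 ]
```

View pics/p7.png

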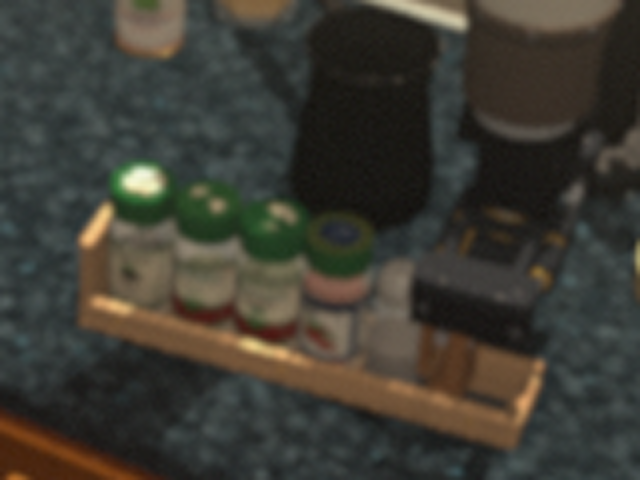

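Scaled: -0.0015 m is -0.0019, -0.001 m is -0.0013.

```bash
for i in 1 2; do :; done; echo '0 -0.0006 0 0 0 0 0 | 0 -0.0013 0 0 0 0 0 | 0 -0.0019 0 0 0 0 0 | 0 -0.0019 0 0 0 0 0' | python3 steer.py|egrep 'pos|wrist'; echo '0 -0.0006 0 0 0 0 0 | 0 -0.0013 0 0 0 0 0 | 0 -0.0019 0 0 0 0 0 | 0 -0.0019 0 0 0 0 0' | python3 steer.py|egrep 'pos|wrist'
python3 - <<'E'
from h import *
from station import r, capture
s=r.sense();print(rk(s['tcp_pos']),s['wrist_force'])
E
```

```text
tcp_pos: [0.5288, -0.2117, 0.0584]
wrist_force: [1.1, -12.2, -1.5]
tcp_pos: [0.5286, -0.2103, 0.0585]
wrist_force: [0.7, -12.1, -1.3]
[ 0.00257879 -0.15118596  0.05846097] [  0.72133137 -12.14631048  -1.33491431]
```

Scaled: -0.0015 m is -0.0019, -0.001 m is -0.0013.

```bash
echo '0 -0.0006 0 0 0 0 0 | 0 -0.0013 0 0 0 0 0 | 0 -0.0019 0 0 0 0 0 | 0 -0.0019 0 0 0 0 0' | python3 steer.py|egrep 'pos|wrist'; echo '0 -0.0006 0 0 0 0 0 | 0 -0.0013 0 0 0 0 0 | 0 -0.0013 0 0 0 0 0' | python3 steer.py|egrep 'pos|wrist'
python3 - <<'E'
from h import *
from station import r, capture
s=r.sense();print(rk(s['tcp_pos']),s['wrist_force'])
c=capture('top');b=c['pixels'][190:250,240:380,::-1];np.savez('/tmp/top7.npz',**c)
cv2.imwrite('pics/p8.png',cv2.resize(b,None,fx=5,fy=5,interpolation=2))
blobs(c,(250,195,370,240),.098,.12,.112);blobs(c,(250,195,370,240),.08,.097,.092)
E
```

```text
tcp_pos: [0.5285, -0.2088, 0.0585]
wrist_force: [1.2, -13.3, -2.4]
tcp_pos: [0.5283, -0.2079, 0.0584]
wrist_force: [1.1, -12.3, -2.0]
[ 0.00258972 -0.14877887  0.05844179] [  1.14244846 -12.3407219   -2.03543191]
[262 211  25  18 323] [274.  219.8] ray [0.495  0.0222 0.112 ] med [0.4949 0.0248 0.111 ]
[325 212  12   7  62] [330.8 214.7] ray [ 0.5155 -0.1407  0.092 ] med [ 0.5155 -0.1412  0.0908]
[338 212   4   9  26] [339.9 216.2] ray [ 0.512  -0.1668  0.092 ] med [ 0.5131 -0.168   0.0862]
```

Scaled: -0.15 m is -0.1875, -0.12 m is -0.15.

```bash
echo '0 0.0038 0 0 0 0 0 | 0 0.01 0 0 0 0 0 | 0 0.0225 0 0 0 0 0 | 0 0.0313 0 0 0 0 0 | 0 0.0313 0 -0.05 0 0 0 | 0 0.0313 0 -0.1 0 0 0 | 0 0.0313 0 -0.15 0 0 0 | 0 0.0313 0 -0.1875 0 0 0' | python3 steer.py|egrep 'pos|wrist' ; echo '0 0.0625 0 0 0 0 0 | 0 0.125 0 0 0 0 0 | 0 0.1875 0 0 0 0 0 | 0 0.1875 0 0 0 0 0 | 0 0.1875 0 0 0 0 0' | python3 steer.py | egrep 'pos|wrist'
python3 - <<'E'
from h import *
from station import r, capture
T=capture('top');S=capture('scene');np.savez('/tmp/t8.npz',**T)
P=cloud(T);H=P[...,2];T0=dict(np.load('/tmp/top.npz'));
def prof(c):
    blobs(c,(300,195,370,240),.078,.099,.09)
print('init');prof(T0);print('now');prof(T);blobs(T,(250,195,370,240),.1,.12,.112)
cv2.imwrite('pics/p8.png',np.vstack([cv2.resize(T['pixels'][195:240,250:370,::-1],(660,247),interpolation=2),cv2.resize(S['pixels'][180:240,260:380,::-1],(660,330),interpolation=2)]))
E
```

```text
tcp_pos: [0.5316, -0.2304, 0.2105]
wrist_force: [0.6, -0.4, -0.6]
tcp_pos: [0.5516, -0.3796, 0.2064]
wrist_force: [-0.1, 0.5, 0.9]
init
[334 207   6  15  79] [336.4 214.1] ray [ 0.5179 -0.1571  0.09  ] med [ 0.5183 -0.1566  0.0881]
[312 209  12  12 109] [317.8 214.7] ray [ 0.5149 -0.1035  0.09  ] med [ 0.5143 -0.1038  0.09  ]
[327 208   4  15  43] [328.5 214.7] ray [ 0.5156 -0.1344  0.09  ] med [ 0.5149 -0.1355  0.0866]
now
[343 205   8  16  80] [346.6 212.8] ray [ 0.5224 -0.1865  0.09  ] med [ 0.5222 -0.1875  0.0882]
[325 207  12  12 114] [330.5 212.6] ray [ 0.5217 -0.1401  0.09  ] med [ 0.5212 -0.1402  0.0904]
[338 207   4  14  44] [339.5 213.5] ray [ 0.5198 -0.166   0.09  ] med [ 0.5201 -0.1666  0.0872]
[309 219  10   5  12] [313.2 221.9] ray [ 0.4937 -0.0905  0.09  ] med [ 0.4921 -0.09    0.0898]
[262 207  63  22 809] [292.9 217.9] ray [ 0.5017 -0.0309  0.112 ] med [ 0.5018 -0.0289  0.1107]
```

View pics/p8.png

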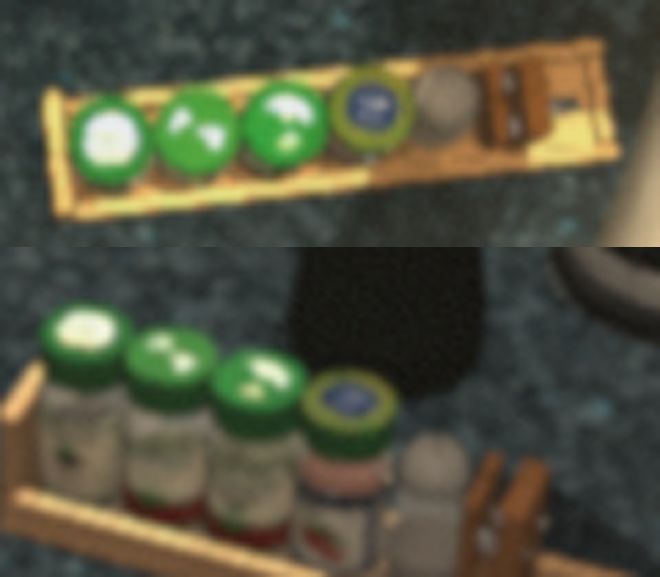

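Scaled: -0.15 m is -0.1875, 0.12 m is 0.15.

```bash
echo '0 -0.0625 0 0 0 0 0 | 0 -0.125 0 0 0 0 0 | 0 -0.1875 0 0 0 0 0 | 0 -0.1875 0 0.05 0 0 0 | 0 -0.1875 0 0.1 0 0 0 | 0 -0.1875 0 0.15 0 0 0 | 0 -0.1875 0 0.1875 0 0 0 | 0 -0.1875 0 0.1875 0 0 0' | python3 steer.py|egrep 'pos|wrist' ; echo '0 -0.0125 0 0 0 0 0 | 0 -0.0225 0 0 0 0 0 | 0 -0.0263 0 0 0 0 0 | 0 -0.0288 0 0 0 0 0 | 0 -0.0306 0 0 0 0 0 | 0 -0.0306 0 0 0 0 0' | python3 steer.py | egrep 'pos|wrist'
echo '0 -0.0013 0 0 0 0 0 | 0 -0.0019 0 0 0 0 0 | 0 -0.0019 0 0 0 0 0' | python3 steer.py|egrep 'pos|wrist'
python3 - <<'E'
from h import *
from station import r, capture
s=r.sense();print(rk(s['tcp_pos']),s['wrist_force'])
E
```

```text
tcp_pos: [0.5275, -0.2277, 0.054]
wrist_force: [-0.6, -0.1, 0.8]
tcp_pos: [0.5291, -0.2076, 0.0598]
wrist_force: [1.2, -8.9, 2.4]
tcp_pos: [0.529, -0.207, 0.0599]
wrist_force: [1.4, -11.7, 0.1]
[ 0.00342984 -0.14796     0.05987495] [  1.44684324 -11.68018812   0.12131361]
```

Scaled: -0.001 m is -0.0013, -0.0005 m is -0.0006.

```bash
echo '0 -0.0006 0 0 0 0 0 | 0 -0.0013 0 0 0 0 0 | 0 -0.0013 0 0 0 0 0' | python3 steer.py|egrep 'pos|wrist'; echo '0 -0.0006 0 0 0 0 0 | 0 -0.0013 0 0 0 0 0 | 0 -0.0013 0 0 0 0 0' | python3 steer.py|egrep 'pos|wrist'
python3 - <<'E'
from h import *
from station import r, capture
s=r.sense();print(rk(s['tcp_pos']),s['wrist_force'])
E
```

```text
tcp_pos: [0.5289, -0.2061, 0.0599]
wrist_force: [0.7, -13.3, 0.3]
tcp_pos: [0.5288, -0.2053, 0.0599]
wrist_force: [1.2, -12.5, 0.4]
[ 0.00346193 -0.14625257  0.05987108] [  1.1766373  -12.51851123   0.43099876]
```

```bash
echo '0 0.0038 0 0 0 0 0 | 0 0.01 0 0 0 0 0 | 0 0.0225 0 0 0 0 0 | 0 0.0313 0 0 0 0 0 | 0 0.0313 0 -0.05 0 0 0 | 0 0.0313 0 -0.1 0 0 0 | 0 0.0313 0 -0.15 0 0 0 | 0 0.0313 0 -0.1875 0 0 0' | python3 steer.py|egrep 'pos|wrist' ; echo '0 0.0625 0 0 0 0 0 | 0 0.125 0 0 0 0 0 | 0 0.1875 0 0 0 0 0 | 0 0.25 0 0 0 0 0 | 0 0.25 0 0 0 0 0 | 0 0.25 0 0 0 0 0' | python3 steer.py | egrep 'pos|wrist|time'
python3 - <<'E'
from h import *
from station import r, capture
import time
def cen(c,R):
    P=cloud(c);H=P[...,2];out={}
    m=np.zeros(H.shape,'uint8');b=R;m[b[1]:b[3],b[0]:b[2]]=((H>.078)&(H<.099))[b[1]:b[3],b[0]:b[2]]
    n,l,st,ce=cv2.connectedComponentsWithStats(m);return [rk(ray(c,*ce[i],.09))[:2] for i in range(1,n) if st[i,4]>30]
for k in ('t8',): print(k,np.round(cen(dict(np.load(f'/tmp/{k}.npz')),(300,195,370,240)),4).tolist())
print('t0',np.round(cen(dict(np.load('/tmp/top.npz')),(300,195,370,240)),4).tolist())
A=[];I=[]
for i in range(8):
    c=capture('top');A.append(sorted(cen(c,(320,195,370,240)),key=lambda q:q[1]));I.append(c['pixels'].astype(float))
print('now',np.mean([np.array(a)[:3] for a in A],0).round(4),np.std([np.array(a)[:3] for a in A],0).round(4))
np.savez('/tmp/t9.npz',**c)
t=np.mean(I,0)
# jar lids by Hough on pixels
g=cv2.resize(t[195:240,250:370].astype('uint8'),None,fx=6,fy=6,interpolation=2)
d=cv2.HoughCircles(cv2.GaussianBlur(cv2.cvtColor(g,cv2.COLOR_RGB2HSV)[...,1],(0,0),3),cv2.HOUGH_GRADIENT,1,75,param1=60,param2=15,minRadius=40,maxRadius=56)
for X,Y,R in (d[0] if d is not None else []): print(rk(ray(c,X/6+250-.42,Y/6+195-.42,.112)).round(4),R)
S=capture('scene');cv2.imwrite('pics/p9.png',np.vstack([cv2.resize(g[...,::-1],(720,270)),cv2.resize(S['pixels'][185:240,260:380,::-1],(720,330),interpolation=2)]))
E
```

```text
tcp_pos: [0.5312, -0.2274, 0.2105]
wrist_force: [0.4, 0.2, -0.0]
time_s: 24.8
tcp_pos: [0.5581, -0.426, 0.206]
wrist_force: [1.1, 0.4, -0.2]
t8 [[-0.0002, -0.1267], [0.0058, -0.0808], [0.0001, -0.1061]]
t0 [[-0.0004, -0.0971], [0.0043, -0.0435], [0.0006, -0.0742]]
now [[-0.0005 -0.1241]
 [ 0.0002 -0.1048]
 [ 0.0057 -0.0795]] [[0.0002 0.0002]
 [0.0003 0.0001]
 [0.     0.0001]]
[-0.0021  0.0095  0.112 ] 40.8
[ 0.0031 -0.0343  0.112 ] 52.1
[0.0093 0.0979 0.112 ] 41.2
```

View pics/p9.png

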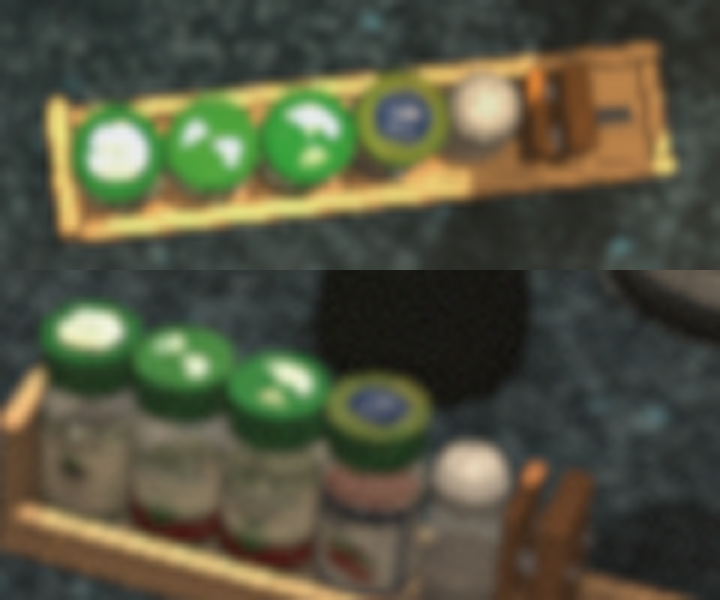

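```bash
echo '0 -0.0625 0 0 0 0 0 | 0 -0.125 0 0 0 0 0 | 0 -0.1875 0 0 0 0 0 | 0 -0.25 0 0 0 0 0 | 0 -0.25 0 0.05 0 0 0 | 0 -0.25 0 0.1 0 0 0 | 0 -0.25 0 0.15 0 0 0 | 0 -0.25 0 0.1875 0 0 0' | python3 steer.py|egrep 'pos|wrist' ; echo '0 -0.0125 0 0 0 0 0 | 0 -0.0225 0 0 0 0 0 | 0 -0.0263 0 0 0 0 0 | 0 -0.0288 0 0 0 0 0 | 0 -0.0306 0 0 0 0 0 | 0 -0.0306 0 0 0 0 0' | python3 steer.py | egrep 'pos|wrist'
echo '0 -0.0013 0 0 0 0 0 | 0 -0.0019 0 0 0 0 0 | 0 -0.0019 0 0 0 0 0' | python3 steer.py|egrep 'pos|wrist'
python3 - <<'E'
from h import *
from station import r, capture
s=r.sense();print(rk(s['tcp_pos']),s['wrist_force'])
E
```

```text
tcp_pos: [0.5296, -0.226, 0.0558]
wrist_force: [0.2, -0.4, -0.7]
tcp_pos: [0.5289, -0.2048, 0.0598]
wrist_force: [2.1, -10.5, -4.1]
tcp_pos: [0.5288, -0.204, 0.0599]
wrist_force: [1.9, -14.0, -5.7]
[ 0.0036771  -0.14503975  0.05985609] [  1.92181204 -14.0116855   -5.67829301]
```

Scaled: -0.15 m is -0.1875, -0.12 m is -0.15.

```bash
echo '0 0.0038 0 0 0 0 0 | 0 0.01 0 0 0 0 0 | 0 0.0225 0 0 0 0 0 | 0 0.0313 0 0 0 0 0 | 0 0.0313 0 -0.05 0 0 0 | 0 0.0313 0 -0.1 0 0 0 | 0 0.0313 0 -0.15 0 0 0 | 0 0.0313 0 -0.1875 0 0 0' | python3 steer.py|egrep 'pos|wrist' ; echo '0 0.0625 0 0 0 0 0 | 0 0.125 0 0 0 0 0 | 0 0.1875 0 0 0 0 0 | 0 0.25 0 0 0 0 0 | 0 0.25 0 0 0 0 0 | 0 0.25 0 0 0 0 0' | python3 steer.py | egrep 'pos|wrist|time'
python3 - <<'E'
from h import *
from station import r, capture
A=[]
for i in range(8):
    c=capture('top');P=cloud(c);H=P[...,2];m=np.zeros(H.shape,'uint8');m[195:240,320:370]=((H>.078)&(H<.099))[195:240,320:370]
    n,l,st,ce=cv2.connectedComponentsWithStats(m);A.append(sorted([rk(ray(c,*ce[i],.09))[:2].tolist() for i in range(1,n) if st[i,4]>30],key=lambda q:q[1])[:3])
print(np.mean(A,0).round(4))
# lids, from height
blobs(c,(250,195,370,240),.1,.12,.112)
blobs(c,(170,160,200,210),.006,.09,.02)
E
```

```text
tcp_pos: [0.5311, -0.2264, 0.2107]
wrist_force: [0.0, 0.9, -0.1]
time_s: 28.35
tcp_pos: [0.5581, -0.425, 0.2062]
wrist_force: [-0.4, 0.5, -0.4]
[[-1.000e-04 -1.230e-01]
 [ 2.000e-04 -1.046e-01]
 [ 6.000e-03 -7.930e-02]]
[261 207  64  22 814] [292.4 218. ] ray [ 0.5013 -0.0295  0.112 ] med [ 0.5013 -0.0286  0.1109]
[173 171  21  26 362] [183.7 185.1] ray [0.6029 0.3009 0.02  ] med [0.6018 0.2992 0.0263]
```

```bash
python3 -c "
from station import r, capture
print(r.finish_job())"
```

```text
the job is handed in; nothing more can be done
None
```

The spare jar stands in the rack directly left of the salt shaker and the row is closed. By my camera measurements the pad is pressed in about 4.5 mm and the bookend reads about 29.5 mm. I handed the job in at about 29 s; the hand-in returned no verdict.

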